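# Refit the retaining clip of a vial mixer

### The arm

A 7-joint arm with a two-finger parallel gripper is mounted at the origin on a cart in front of the work surface, level with it; the furniture and walls round the work are solid. World frame = base frame: x ahead of the robot, y to its left, z up, the work surface at z = 0. Lengths are in mm, angles in rad, forces in N, time in s.
With the tool pointing down it reaches from about 400 to 875 mm from the base axis. Payload 4.4 kg.
Tool frame: the origin (TCP) lies on the centre line of the jaws, within the pads' length; the fingertips stand 19 mm ahead of it and the grasp point (between the pads) is the TCP; z points along the fingers, y is the line along which they close (so a half turn about z gives the same grasp; the last joint's range is limited). The gripper opens to 85 mm and grips with 20 to 120 N. Pads are 22 mm wide; open, the fingers measure 114 mm over their backs; the gripper's body (76 mm by 85 mm) begins 54 mm behind the grasp point. The pads swing forward as they close: fully open they stand 13 mm farther back than shut.
Start: joints at [1.104, 0.628, 0.038, 1.517, -0.027, 0.996, -0.02], TCP at [253.63, -598.49, 214.913] pointing down, gripper open.
Joint ranges: [-3.06, 3.06], [-0.37, 2.12], [-1.25, 1.32], [0.18, 2.47], [-1.1, 4.24], [0.23, 1.98], [-2.94, 2.94]. Speed limits (rad/s): [2.57, 2.57, 3.14, 3.14, 3.14, 3.14, 3.14].

### API

Orientations are given as [roll, pitch, yaw] about the fixed x, y, z axes, in that order (R = Rz(yaw) Ry(pitch) Rx(roll)).
In Python, from cell import ctrl, viewer, silhouettes gives the robot as it stands.
- The arm moves only by the shell command python3 -m creep 'ROWS'. ROWS is JSON, a list of rows, each an object with "jaw": the gripper command: -1 is shut, 1 is fully open, values between are in proportion; "xyz": the shift along the tool's x, y, z in mm, a list of three; "angular": the turn, a rotation vector about the tool's x, y, z in rad, a list of three. In form: [{"jaw": jaw, "xyz": [tx, ty, tz], "angular": [rx, ry, rz]}, ...]. A call has 1 to 12 rows; each row is the pose to reach, as a shift and turn from the pose commanded when the call began, along the tool's axes at that moment; what a row does not reach only later rows make up. A row lasts 1/8 s, in which the tool goes at most 62.5 mm and 10.7 degrees, less where a joint would pass 70% of its speed; a pose out of reach is approached as far as the arm can. A call with a gripper value outside its range is refused whole. The fingers move at their own pace and stop on an object; the grip force is fixed at half the most. Time passes only in rows, so rows that repeat a pose let the fingers close. It gives the time, the measured TCP pose, the force, the opening and the grip force at its end, in the units of the state.
- ctrl.read_state(): the state, without advancing time (a new reading comes with each control period).
- viewer.get_image(name): name is "scene" or "top" or "wrist"; returns (picture, depth): 384x512x3 uint8, red, green, blue; 384x512 float32, mm along the optical axis (not along the pixel's ray), 0 where there is no reading.
- viewer.camera_model(name): a dict with "fx", "fy", "cx", "cy" (pixels), "T" (4x4, takes a point from camera to world coordinates). Camera axes: x right, y down, z forward; pixel columns grow to the right and rows downward; lengths in mm; the calibration is good to about 2 mm. A picture is of the moment at which its call begins: read the wrist's pose just before it. camera_model takes no time and is no camera call; for the wrist camera it gives the pose at the moment of the call.
- ctrl.finish_job(): hands the job in; it is judged then, once.
Trained networks look in the newest picture that a camera, given by its name, has taken for a name from the list of things; names that differ only in an ending like _2 or _b are one class to them, and where a whole thing is asked for, a point or a joint stands for the part that bears it (a point fixed in the world has none). Each returns a list of dicts, best first, with "score" (0 to 1); they miss things now and then, are a little off and sometimes report something else, mostly with a low value. They report only what shows in the picture. A call takes as long as a camera call. They do not tell look-alikes from the thing itself.
- silhouettes(camera, target): "pixels" (384x512 bool, what is visible of it) and "xy" ([column, row] in pixels, amid what is visible of it).
The state is a dict: "clock": time; "qpos": joint angles; "qd": joint speeds; "tau": joint torques, N m; "eef_pos": TCP position; "tool_rot": TCP orientation; "force": force on the tool from outside, world axes, zero at the start; "torque": the same for the moment, N m; "width": finger opening in mm; "gripper_force": force on a finger pad.
Only numpy, scipy, OpenCV 4.12 (cv2) and the standard library are available. Lean on these libraries where they do the work, as an engineer would, in place of code of your own. Each camera call takes 0.05 s, during which the arm holds its last target. There are 200 camera calls.

### The job

The vial mixer's carousel has ridden up its spindle and covers the groove for its retaining clip. Press the carousel fully down, then take the open spring clip from the bench and push it sideways, gently, into the spindle groove just above the hub until it snaps home; feel for the height and never force the clip (25 N at most on it). Let go of everything and leave the two loose vials where they stand.

Things in the scene. Friction and masses are not known exactly. Their poses are not given: they have to be found in the camera images.
- mixer: Fixed bench vial mixer, white housing 170 x 150 mm, panel with knob and rocker on its -x side. Origin on the vertical spindle axis at bench height, z up. The steel spindle, 16 mm diameter with chamfered tip, stands up through the carousel's hub. The clip may enter the spindle's groove from any side.
- mixer_top (a point): On the spindle axis at the housing's top, 55 mm above the bench. Over it: an aluminium carousel, disc 124 mm diameter, six low vial cups (33 mm diameter, centres 42.5 mm from the axis), and a smooth central hub, 34 mm diameter, whose flat top face is 16 mm above the cups' rims.
- carousel (a joint): Height (m) of the carousel above home, where it stops hard on the spindle's shoulder: 0 is home; 0.008 to 0.014 at the start, when its hub covers the groove. It slides stiffly straight down the spindle at about 5 N and stays where it is left.
- groove_mean (a point): On the spindle axis, 110 mm above the bench: MEAN height of the hub's top face with the carousel home. The true height differs by up to 13 mm either way (spindle set anew each time, not measured; hub and groove together). Groove: 11 mm diameter, 5.1 mm wide, lower edge 0.4 mm below the hub face; spindle tip 30 mm above the face. A clip flat on the hub is level with the groove, 0.7 mm to spare.
- clip: Open spring clip, loose, flat on the bench: an open eye of 4 mm round steel wire, two flared arms, black moulded grip; 48 x 23 mm. Origin at the eye's centre, on the underside (wire and grip both end there). Mouth faces +x, grip lies at -x. Seated, the eye is centred on the spindle axis and a further push stops hard.
- clip_mouth (a point): Middle of the clip's throat, 4.6 mm ahead (+x) of the eye's centre, 2 mm above the underside. Throat 8 mm wide; flared tips reach 6.4 mm further, 15 mm apart inside. On the groove the arms spread against about 6 N, then snap. They cannot pass the full 16 mm spindle, which they clear with the eye's centre 15 mm or more from its axis; the tips then already lie over the hub.
- clip_grip (a point): Centre of the clip's black moulded grip, a block 28 mm long (clip x), 14 mm wide (clip y, the way to grip it) and 10 mm high; 23 mm behind the eye's centre, 5 mm above the underside. Axes as the clip's.
- vial_0: Bystander: glass vial with a black cap, 28 mm diameter, 60 mm high, standing loose on the bench right (-y) of the mixer. Origin at the centre of its underside, z up.
- vial_2: Bystander: glass vial with a black cap, 28 mm diameter, 60 mm high, standing loose on the bench in front (-x) of the mixer. Origin at the centre of its underside, z up.
Not all that is in view belongs to the job. Of the things that look like the clip, take the one that is farthest from the robot's base at the start.

How it is judged:
By the outcome, as a careful person would: the job done as asked, in the order asked, and still so for the second after the job is handed in, with the robot touching nothing.
It also fails if it takes over 58 s, if anything falls off the work surface, if the arm or the gripper's body presses on something with over 40 N, if the wrist force passes 120 N, or if a joint passes its speed limit or range.

## Working session

There is one attempt and no reset: what is moved stays moved. The work goes in short steps, Python scripts to look and compute and a shell command to move; the robot and the scene stay as the last step left them, time stands still between calls to the robot, and variables do not carry over. Pictures are saved under pics/ and viewed, at most 10 in all, crops included, and the job is handed in when it is done.

```bash
ls; mkdir -p pics; cat > h.py <<'E'
import numpy as np, cv2
from cell import ctrl, viewer, silhouettes
def pts(cam, depth, mask=None):
    m=viewer.camera_model(cam); v,u=np.nonzero((depth>0)&(mask if mask is not None else True))
    z=depth[v,u]; P=np.c_[(u-m['cx'])*z/m['fx'],(v-m['cy'])*z/m['fy'],z,np.ones(len(z))]
    return (P@np.array(m['T']).T)[:,:3]
def proj(cam,p):
    m=viewer.camera_model(cam); q=np.linalg.inv(m['T'])@np.r_[p,1]
    return q[0]/q[2]*m['fx']+m['cx'], q[1]/q[2]*m['fy']+m['cy']
E
python3 - <<'E'
from h import *
np.set_printoptions(precision=1,suppress=True)
s=ctrl.read_state(); print(s['clock'],s['eef_pos'],s['tool_rot'],s['force'])
ims=[]
for c in ['scene','top']:
    im,d=viewer.get_image(c); cv2.imwrite(f'pics/{c}0.png',im[...,::-1]); 
    for n in ['mixer','clip','carousel','vial_0']:
        for r in silhouettes(c,n):
            p=pts(c,d,r['pixels'])
            print(c,n,round(r['score'],2),np.round(r['xy']),r['pixels'].sum(),np.median(p,0) if len(p) else None, p.min(0) if len(p) else '',p.max(0) if len(p) else '')
    print(np.array(viewer.camera_model(c)['T'])[:3])
E
python3 -c "
import cv2,numpy as np
" 
```

```text
pics
0.0 [ 253.4 -597.9  214. ] [-3.1  0.   0.4] [-0.1 -0.1  0.2]
scene mixer 0.62 [226. 184.] 4540 [547.4 -65.5  55.2] [ 480.  -119.8   -1.7] [658.  117.6 136.1]
scene clip 0.56 [265. 294.] 157 [ 379.5 -285.7    9.4] [ 362.6 -299.6   -0.2] [ 406.8 -263.1   12.5]
scene clip 0.55 [248. 258.] 145 [ 436.  -198.9    8.5] [ 418.7 -209.1   -2.1] [ 466.2 -173.7   12.2]
scene clip 0.44 [311. 272.] 170 [ 474.8 -318.3    8.1] [ 457.5 -339.3   -0.6] [ 500.6 -302.2   12.2]
scene carousel 0.7 [232. 165.] 1432 [573.2 -50.7  89.3] [ 524.8 -101.5    2. ] [658.7 121.  114.8]
scene vial_0 0.7 [281. 198.] 330 [ 596.3 -156.3   35.2] [ 588.3 -166.3   -0.2] [691.6 -96.   61.3]
scene vial_0 0.52 [178. 201.] 331 [453.8  11.3  36.1] [445.2   4.   -1.5] [513.1  64.6  61.5]
scene vial_0 0.33 [231. 184.] 4669 [547.8 -65.5  55.1] [ 480.  -142.9   -2.9] [785.3 117.4 136.1]
[[   0.6   -0.5    0.6  -27.2]
 [  -0.8   -0.3    0.5 -592.8]
 [  -0.    -0.8   -0.6  571.7]]
top mixer 0.94 [202. 167.] 4507 [565.5 -42.2  82.8] [ 483.3 -117.5    0.4] [664.2  45.6 139.3]
top clip 0.51 [310. 248.] 67 [ 380.2 -285.5   11.7] [ 368.4 -297.5    2.6] [ 394.4 -272.4   15.6]
top vial_0 0.53 [253. 153.] 161 [ 600.  -149.5   51. ] [ 590.2 -162.2   -1.4] [ 631.5 -134.2   66.8]
top vial_0 0.47 [180. 214.] 149 [457.8  14.7  54.7] [446.5   6.1  -0.4] [476.7  30.1  65.8]
[[  -0.    -1.     0.1  392. ]
 [  -1.     0.     0.  -171.4]
 [  -0.    -0.1   -1.   947.2]]
```

```bash
python3 - <<'E'
import cv2,numpy as np
a=cv2.imread('pics/scene0.png');b=cv2.imread('pics/top0.png')
a=cv2.resize(a[90:340,120:400],None,fx=1.42,fy=1.42);b=cv2.resize(b[90:340,120:400],None,fx=1.42,fy=1.42)
cv2.imwrite('pics/v1.png',np.hstack([a,b]))
E
```

```text
(no output)
```

View pics/v1.png

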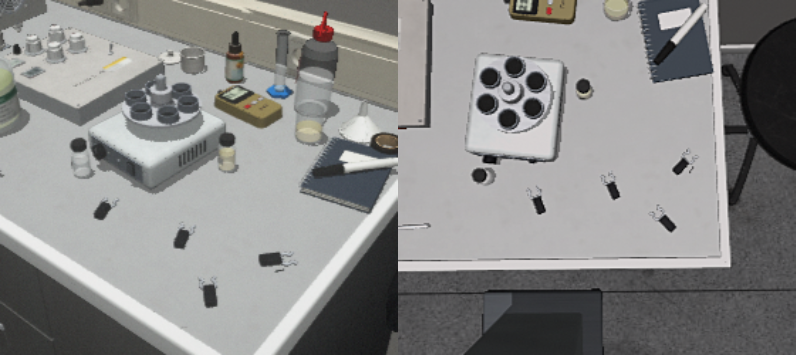

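```bash
python3 - <<'E'
from h import *
np.set_printoptions(precision=3,suppress=True)
s=ctrl.read_state(); print(s['eef_pos'],s['tool_rot'],s['width'])
m=viewer.camera_model('wrist')
from scipy.spatial.transform import Rotation as R
Rt=R.from_euler('xyz',s['tool_rot']).as_matrix(); T=np.array(m['T'])
print('cam in tool',Rt.T@(T[:3,3]-s['eef_pos'])); print(Rt.T@T[:3,:3]); print(m['fx'],m['fy'],m['cx'],m['cy']); print('toolR',Rt)
im,d=viewer.get_image('top'); p=pts('top',d)
q=p[(abs(p[:,0]-580)<70)&(abs(p[:,1]+35)<70)]
for lo in range(50,150,5):
    k=q[(q[:,2]>=lo)&(q[:,2]<lo+5)]
    if len(k): print(lo,len(k),k.mean(0),k.min(0),k.max(0))
cv2.imwrite('pics/v2.png',cv2.resize(im[...,::-1],(800,600)))
E
```

```text
[ 253.63  -598.466  214.878] [-3.142 -0.     0.401] 85.18808836795492
cam in tool [  69.538    0.467 -158.719]
[[ 0.    -0.963 -0.27 ]
 [ 1.     0.     0.001]
 [-0.001 -0.27   0.963]]
344.6869348665349 344.6869348665349 260.0333258997667 191.52460700043585
toolR [[ 0.921  0.39  -0.   ]
 [ 0.39  -0.921  0.   ]
 [ 0.    -0.    -1.   ]]
50 176 [565.082 -39.912  53.984] [ 510.6   -104.984   50.764] [649.035  34.322  54.998]
55 996 [552.528 -40.477  57.065] [ 510.012 -104.062   55.01 ] [649.841  34.995  59.947]
60 27 [552.95  -46.238  60.605] [ 511.192 -103.976   60.006] [648.492  29.455  62.013]
75 5 [559.    -79.099  79.144] [529.74  -98.453  77.058] [591.421 -52.672  79.983]
80 420 [586.69  -41.947  83.956] [527.053 -98.834  80.499] [648.198  24.67   84.989]
85 1234 [584.604 -36.869  86.887] [526.545 -96.88   85.017] [647.963  24.389  89.968]
90 113 [590.516 -35.876  92.521] [530.503 -90.56   90.041] [643.574  16.111  94.987]
95 272 [588.63  -36.533  97.751] [529.431 -91.282  95.111] [646.356  17.373  99.991]
100 48 [581.614 -39.163 101.126] [529.155 -91.492 100.016] [638.316  16.201 104.51 ]
105 8 [574.963 -42.828 107.524] [570.408 -54.148 105.618] [588.353 -31.701 109.259]
110 82 [584.309 -37.978 113.345] [571.402 -52.965 110.452] [603.04  -21.68  114.968]
115 57 [587.587 -38.178 116.032] [571.086 -53.259 115.004] [602.714 -19.932 119.017]
120 2 [581.895 -41.988 121.874] [580.848 -43.107 121.687] [582.941 -40.869 122.062]
125 7 [583.331 -40.627 126.136] [580.004 -43.935 125.105] [590.717 -34.886 127.473]
130 21 [586.398 -36.872 133.648] [580.403 -44.532 130.834] [593.597 -29.603 134.977]
135 21 [586.912 -37.579 136.726] [581.8   -43.101 135.154] [593.11  -32.179 138.689]
```

View pics/v2.png

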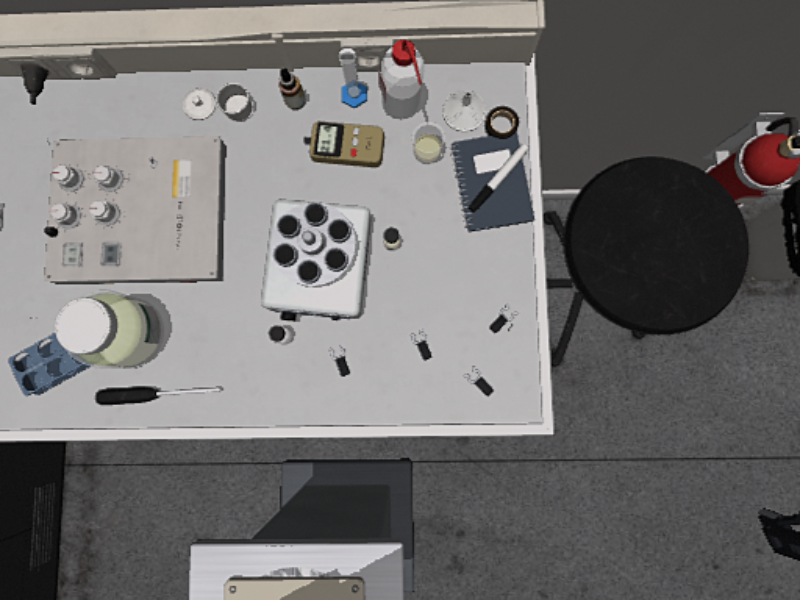

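```bash
python3 -m creep '[{"jaw":-0.48,"xyz":[526,-387,5],"angular":[0,0,0]},{"jaw":-0.48,"xyz":[526,-387,5],"angular":[0,0,0]},{"jaw":-0.48,"xyz":[526,-387,5],"angular":[0,0,0]},{"jaw":-0.48,"xyz":[526,-387,5],"angular":[0,0,0]},{"jaw":-0.48,"xyz":[526,-387,5],"angular":[0,0,0]},{"jaw":-0.48,"xyz":[526,-387,5],"angular":[0,0,0]},{"jaw":-0.48,"xyz":[526,-387,5],"angular":[0,0,0]},{"jaw":-0.48,"xyz":[526,-387,5],"angular":[0,0,0]},{"jaw":-0.48,"xyz":[526,-387,5],"angular":[0,0,0]},{"jaw":-0.48,"xyz":[526,-387,5],"angular":[0,0,0]},{"jaw":-0.48,"xyz":[526,-387,5],"angular":[0,0,0]},{"jaw":-0.48,"xyz":[526,-387,5],"angular":[0,0,0]}]'
cat > w.py <<'E'
from h import *
import sys
np.set_printoptions(precision=2,suppress=True)
s=ctrl.read_state(); print(s['clock'],s['eef_pos'],s['tool_rot'],s['width'],s['force'],s['qpos'])
im,d=viewer.get_image('wrist'); cv2.imwrite(f'pics/{sys.argv[1]}.png',im[...,::-1]); np.save('d.npy',d)
E
python3 w.py w1; python3 - <<'E'
from h import *
np.set_printoptions(precision=2,suppress=True)
p=pts('wrist',np.load('d.npy'))
q=p[(abs(p[:,0]-587)<40)&(abs(p[:,1]+37)<40)&(p[:,2]<150)]
for lo in range(80,145,4):
    k=q[(q[:,2]>=lo)&(q[:,2]<lo+4)]
    if len(k): print(lo,len(k),k.mean(0),k.min(0),k.max(0))
E
```

```text
clock: 2.05
eef_pos: [588.0, -33.6, 209.7]
tool_rot: [-3.141, -0.001, 0.406]
force: [-0.5, -0.1, -0.5]
width: 22.4
gripper_force: 0.0
2.05 [587.97 -33.57 209.73] [-3.14 -0.    0.41] 22.401696616401825 [-0.47 -0.11 -0.45] [ 0.01  0.54  0.01  1.7  -0.01  0.9  -1.15]
80 2701 [590.01 -36.08  83.16] [547.01 -76.9   80.7 ] [626.98   2.94  84.  ]
84 2854 [590.93 -33.26  84.95] [547.   -76.99  84.  ] [626.96   3.    87.99]
88 318 [583.37 -38.26  90.07] [547.25 -76.62  88.01] [626.72   2.97  91.99]
92 662 [585.82 -35.91  94.8 ] [547.03 -76.97  92.  ] [626.87   2.98  96.  ]
96 582 [589.3  -38.61  96.66] [547.2  -76.95  96.  ] [626.9    2.85  99.98]
100 42 [598.74 -34.71 102.23] [584.87 -53.29 100.04] [604.88 -23.61 103.82]
104 41 [600.24 -36.35 105.84] [583.36 -51.6  104.03] [604.74 -23.81 107.87]
108 489 [590.04 -39.35 111.3 ] [570.46 -57.77 108.31] [604.82 -23.57 112.  ]
112 576 [589.54 -39.83 112.66] [571.25 -57.23 112.  ] [604.62 -23.59 115.8 ]
116 26 [593.12 -38.17 117.89] [586.53 -47.12 116.08] [595.59 -32.84 119.72]
120 30 [593.44 -38.36 121.95] [586.81 -45.36 120.05] [595.48 -32.91 123.84]
124 27 [592.9  -37.6  125.94] [587.15 -46.59 124.03] [595.4  -32.93 127.77]
128 114 [589.6  -39.12 130.82] [580.05 -48.09 128.26] [595.45 -32.9  131.92]
132 250 [587.89 -40.73 133.5 ] [580.93 -47.25 132.  ] [594.94 -33.95 135.69]
```

View pics/w1.png

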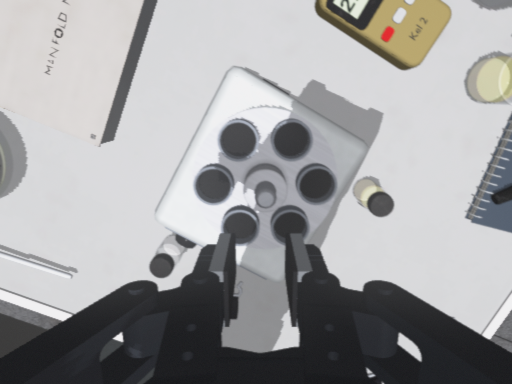

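```bash
python3 -m creep '[{"jaw":-0.48,"xyz":[0,0,20],"angular":[0,0,0]},{"jaw":-0.48,"xyz":[0,0,30],"angular":[0,0,0]},{"jaw":-0.48,"xyz":[0,0,30],"angular":[0,0,0]},{"jaw":-0.48,"xyz":[0,0,30],"angular":[0,0,0]}]'; python3 w.py w2; python3 - <<'E'
from h import *
np.set_printoptions(precision=2,suppress=True)
p=pts('wrist',np.load('d.npy'))
for lo,hi in((107,116),(126,138)):
    k=p[(abs(p[:,0]-587)<25)&(abs(p[:,1]+39)<25)&(p[:,2]>lo)&(p[:,2]<hi)]
    print(len(k),(k.min(0)+k.max(0))/2,cv2.minEnclosingCircle(k[:,:2].astype(np.float32)),np.median(k[:,2]))
E
```

```text
clock: 2.6
eef_pos: [587.2, -37.6, 180.5]
tool_rot: [3.141, -0.001, 0.4]
force: [-0.7, 0.3, 1.0]
width: 22.2
gripper_force: 0.0
2.6 [587.2  -37.59 180.46] [ 3.14 -0.    0.4 ] 22.217484954454005 [-0.71  0.32  1.04] [ 0.01  0.58  0.01  1.73 -0.01  0.83 -1.15]
1328 [588.78 -37.66 111.47] ((588.8191528320312, -37.49269104003906), 17.3765811920166) 112.1918429077264
496 [589.02 -37.51 130.77] ((588.8873901367188, -37.543296813964844), 7.970041275024414) 133.03423074744043
```

```bash
python3 -m creep '[{"jaw":-0.48,"xyz":[1.2,0.5,20],"angular":[0,0,0]},{"jaw":-0.48,"xyz":[1.2,0.5,40],"angular":[0,0,0]},{"jaw":-0.48,"xyz":[1.2,0.5,43],"angular":[0,0,0]},{"jaw":-0.48,"xyz":[1.2,0.5,45],"angular":[0,0,0]},{"jaw":-0.48,"xyz":[1.2,0.5,47],"angular":[0,0,0]},{"jaw":-0.48,"xyz":[1.2,0.5,47],"angular":[0,0,0]}]'
```

```text
clock: 3.4
eef_pos: [588.6, -36.9, 133.4]
tool_rot: [3.141, -0.001, 0.401]
force: [0.1, 0.3, -0.7]
width: 22.1
gripper_force: 0.0
```

Now feel down in 2 mm steps.

```bash
python3 -m creep '[{"jaw":-0.48,"xyz":[0,0,2],"angular":[0,0,0]},{"jaw":-0.48,"xyz":[0,0,4],"angular":[0,0,0]},{"jaw":-0.48,"xyz":[0,0,4],"angular":[0,0,0]}]';  python3 -m creep '[{"jaw":-0.48,"xyz":[0,0,2],"angular":[0,0,0]},{"jaw":-0.48,"xyz":[0,0,4],"angular":[0,0,0]},{"jaw":-0.48,"xyz":[0,0,4],"angular":[0,0,0]}]'
```

```text
clock: 3.78
eef_pos: [588.1, -36.9, 128.7]
tool_rot: [-3.141, 0.0, 0.401]
force: [-0.1, 0.7, -1.1]
width: 22.1
gripper_force: 0.0
clock: 4.15
eef_pos: [588.1, -36.9, 124.7]
tool_rot: [-3.141, 0.0, 0.401]
force: [-0.0, -0.0, -0.2]
width: 22.4
gripper_force: 0.0
```

```bash
python3 -m creep '[{"jaw":-0.48,"xyz":[0,0,1],"angular":[0,0,0]},{"jaw":-0.48,"xyz":[0,0,2],"angular":[0,0,0]},{"jaw":-0.48,"xyz":[0,0,2],"angular":[0,0,0]}]'
```

```text
clock: 4.53
eef_pos: [588.2, -36.9, 122.9]
tool_rot: [-3.142, 0.0, 0.401]
force: [0.4, -0.7, 0.2]
width: 22.2
gripper_force: 0.0
```

```bash
python3 -m creep '[{"jaw":-0.48,"xyz":[0,0,1],"angular":[0,0,0]},{"jaw":-0.48,"xyz":[0,0,2],"angular":[0,0,0]},{"jaw":-0.48,"xyz":[0,0,2],"angular":[0,0,0]}]'; python3 -m creep '[{"jaw":-0.48,"xyz":[0,0,1],"angular":[0,0,0]},{"jaw":-0.48,"xyz":[0,0,2],"angular":[0,0,0]},{"jaw":-0.48,"xyz":[0,0,2],"angular":[0,0,0]}]'; python3 w.py w3; python3 - <<'E'
from h import *
p=pts('wrist',np.load('d.npy'))
for lo,hi in((95,116),(126,138)):
    k=p[(abs(p[:,0]-588)<25)&(abs(p[:,1]+37.5)<25)&(p[:,2]>lo)&(p[:,2]<hi)]
    if len(k): print(len(k),(k.min(0)+k.max(0))/2,np.percentile(k[:,2],[10,25,50,75,90]))
E
```

```text
clock: 4.9
eef_pos: [588.2, -36.9, 120.8]
tool_rot: [-3.142, 0.0, 0.401]
force: [1.0, 0.5, 0.1]
width: 22.4
gripper_force: 0.0
clock: 5.28
eef_pos: [588.2, -36.9, 118.8]
tool_rot: [-3.142, 0.0, 0.401]
force: [0.6, 0.2, -0.5]
width: 22.2
gripper_force: 0.0
5.275 [588.17 -36.95 118.82] [-3.14  0.    0.4 ] 22.165626934062633 [ 0.6   0.17 -0.55] [ 0.01  0.66  0.01  1.78 -0.01  0.7  -1.15]
2663 [588.06052832 -37.46595071 105.46604088] [ 96.41649505 105.39289575 111.74621314 112.39414507 112.90566227]
968 [590.91906118 -34.41672748 131.94575628] [129.61687128 131.25460388 133.17378601 133.96855664 134.60484093]
```

View pics/w3.png

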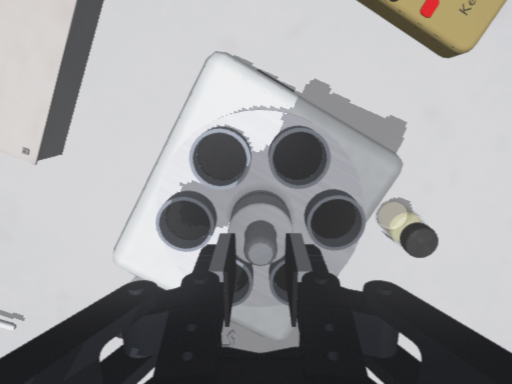

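```bash
python3 - <<'E'
from h import *
np.set_printoptions(precision=0,suppress=True,linewidth=200)
d=np.load('d.npy'); m=viewer.camera_model('wrist')
s=ctrl.read_state(); T=np.array(m['T'])
for v in (232,238,245,255,270,285,300,315):
  r=[]
  for u in list(range(208,240,3))+list(range(284,312,3)):
    z=d[v,u]; P=T@np.array([(u-m['cx'])*z/m['fx'],(v-m['cy'])*z/m['fy'],z,1]); r.append(P[2] if z else -1)
  print(v,np.array(r))
E
```

```text
232 [ 84.  96.  83.  83.  83.  83.  83. 112. 112. 113. 112. 113. 113. 113. 111.  83.  84.  83.  84.  82.  97.]
238 [ 97.  83.  83.  81. 144. 145. 145. 144. 144. 139. 112. 112. 143. 145. 144. 145. 145. 145.  84.  84.  84.]
245 [144. 141. 142. 151. 151. 152. 151. 152. 151. 140. 113. 113. 145. 151. 153. 152. 151. 150. 152. 142. 143.]
255 [152. 152. 161. 160. 160. 161. 161. 161. 154. 140. 112. 111. 147. 158. 160. 160. 161. 160. 161. 161. 152.]
270 [165. 171. 172. 173. 172. 172. 172. 167. 157. 143.  84.  85. 148. 161. 171. 172. 172. 172. 172. 172. 172.]
285 [184. 183. 183. 184. 174. 173. 172. 169. 157.  85.  85.  84. 149. 162. 172. 172. 175. 183. 182. 184. 183.]
300 [191. 191. 191. 191. 181. 174. 172. 171. 159.  93.  95.  97.  95. 164. 173. 173. 178. 191. 192. 192. 192.]
315 [205. 205. 205. 205. 180. 176. 172. 172.  55.  56.  56.  54.  56.  54. 173. 173. 179. 198. 206. 206. 206.]
```

```bash
python3 - <<'E'
from h import *
from scipy.spatial.transform import Rotation as R
np.set_printoptions(precision=0,suppress=True,linewidth=220)
d=np.load('d.npy'); s=ctrl.read_state(); print(s['eef_pos'])
p=pts('wrist',np.where(d>0,d,0)); q=(p-s['eef_pos'])@R.from_euler('xyz',s['tool_rot']).as_matrix()
k=q[(abs(q[:,0])<45)&(abs(q[:,1])<45)&(q[:,2]<-2)]
for lo in range(-60,0,5):
    j=k[(k[:,2]>=lo)&(k[:,2]<lo+5)]
    for sgn in(1,-1):
        i=j[j[:,1]*sgn>0]
        if len(i): print(lo,sgn,len(i),i.min(0),i.max(0))
print(d[d>0].min())
E
```

```text
[588. -37. 119.]
-60 1 301 [ -6.  13. -60.] [ 15.  34. -55.]
-60 -1 299 [ -6. -33. -60.] [ 15. -12. -55.]
-55 1 495 [-10.  12. -55.] [ 13.  23. -50.]
-55 -1 510 [-10. -19. -55.] [ 13. -10. -50.]
-50 1 229 [-10.  12. -50.] [ 13.  26. -45.]
-50 -1 215 [-10. -24. -50.] [ 13. -10. -45.]
-45 1 268 [ -9.  12. -45.] [ 13.  25. -40.]
-45 -1 273 [ -9. -24. -45.] [ 13. -10. -40.]
-40 1 247 [-10.  12. -40.] [ 13.  25. -35.]
-40 -1 242 [-10. -24. -40.] [ 13. -10. -35.]
-35 1 220 [ -9.  12. -35.] [ 13.  26. -30.]
-35 -1 226 [ -9. -24. -35.] [ 13. -10. -30.]
-30 1 195 [-10.  12. -30.] [ 13.  25. -25.]
-30 -1 189 [-10. -24. -30.] [ 13. -10. -25.]
-25 1 139 [-10.  12. -25.] [ 13.  24. -20.]
-25 -1 135 [-10. -23. -25.] [ 13. -10. -20.]
-20 1 175 [ -9.   0. -20.] [ 12.  18. -15.]
-20 -1 123 [ -9. -16. -20.] [ 12.  -0. -15.]
-15 1 346 [ -7.   0. -15.] [  8.   8. -10.]
-15 -1 281 [ -8.  -7. -15.] [  8.  -0. -10.]
-10 1 72 [ -0.   0. -10.] [ 8.  9. -5.]
-10 -1 56 [ -0.  -7. -10.] [ 8. -0. -5.]
-5 1 37 [ 2.  0. -5.] [ 8.  8. -2.]
-5 -1 28 [ 4. -6. -5.] [ 8. -0. -2.]
59.658566
```

```bash
python3 -m creep '[{"jaw":-0.48,"xyz":[0,0,2],"angular":[0,0,0]},{"jaw":-0.48,"xyz":[0,0,4],"angular":[0,0,0]},{"jaw":-0.48,"xyz":[0,0,6],"angular":[0,0,0]},{"jaw":-0.48,"xyz":[0,0,6],"angular":[0,0,0]}]'
python3 - <<'E'
from h import *
im,d=viewer.get_image('scene'); 
u,v=proj('scene',[588,-37,125]);print(u,v);u,v=int(u),int(v)
cv2.imwrite('pics/s2.png',cv2.resize(im[v-60:v+60,u-70:u+70,::-1],None,fx=5,fy=5))
E
```

```text
clock: 5.82
eef_pos: [588.1, -36.9, 112.7]
tool_rot: [-3.141, 0.0, 0.401]
force: [-0.7, 0.8, 0.5]
width: 22.1
gripper_force: 0.0
232.34551926045248 146.77571613904388
```

View pics/s2.png

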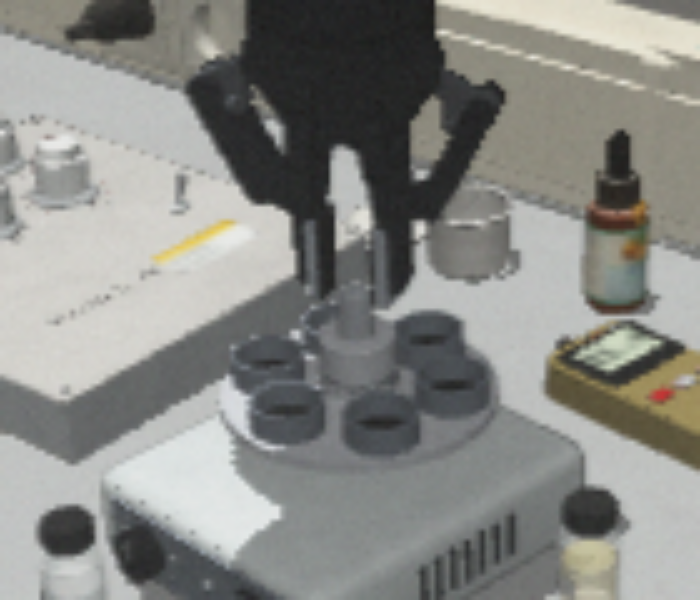

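```bash
python3 -m creep '[{"jaw":-0.48,"xyz":[0,0.5,6],"angular":[0,0,0]},{"jaw":-0.48,"xyz":[0,0.5,12],"angular":[0,0,0]},{"jaw":-0.48,"xyz":[0,0.5,15],"angular":[0,0,0]},{"jaw":-0.48,"xyz":[0,0.5,15],"angular":[0,0,0]}]'; python3 -m creep '[{"jaw":-0.48,"xyz":[0,0,2],"angular":[0,0,0]},{"jaw":-0.48,"xyz":[0,0,2],"angular":[0,0,0]}]'; python3 -m creep '[{"jaw":-0.48,"xyz":[0,0,2],"angular":[0,0,0]},{"jaw":-0.48,"xyz":[0,0,2],"angular":[0,0,0]}]'; python3 -m creep '[{"jaw":-0.48,"xyz":[0,0,2],"angular":[0,0,0]},{"jaw":-0.48,"xyz":[0,0,2],"angular":[0,0,0]}]'
```

```text
clock: 6.38
eef_pos: [588.2, -37.4, 97.5]
tool_rot: [-3.141, 0.001, 0.401]
force: [0.5, -0.1, -0.6]
width: 21.8
gripper_force: 0.0
clock: 6.62
eef_pos: [588.6, -37.4, 96.0]
tool_rot: [3.141, -0.0, 0.401]
force: [0.0, 0.1, -0.9]
width: 22.2
gripper_force: 0.0
clock: 6.88
eef_pos: [588.6, -37.4, 94.3]
tool_rot: [3.141, -0.0, 0.401]
force: [-0.8, 0.5, 3.3]
width: 22.5
gripper_force: 2.0
clock: 7.12
eef_pos: [588.6, -37.4, 92.2]
tool_rot: [3.141, -0.0, 0.401]
force: [-0.3, 0.3, 4.5]
width: 22.2
gripper_force: 2.2
```

```bash
python3 -m creep '[{"jaw":-0.48,"xyz":[0,0,2],"angular":[0,0,0]},{"jaw":-0.48,"xyz":[0,0,4],"angular":[0,0,0]},{"jaw":-0.48,"xyz":[0,0,4],"angular":[0,0,0]}]'; python3 -m creep '[{"jaw":-0.48,"xyz":[0,0,1.5],"angular":[0,0,0]},{"jaw":-0.48,"xyz":[0,0,1.5],"angular":[0,0,0]}]'
```

```text
clock: 7.5
eef_pos: [588.6, -37.4, 88.1]
tool_rot: [3.141, -0.0, 0.401]
force: [-1.3, -0.0, 3.5]
width: 22.3
gripper_force: 2.0
clock: 7.75
eef_pos: [588.6, -37.4, 87.8]
tool_rot: [3.141, -0.001, 0.401]
force: [-3.9, 0.3, 13.4]
width: 21.9
gripper_force: 6.6
```

```bash
python3 -m creep '[{"jaw":-0.48,"xyz":[0,0,1.5],"angular":[0,0,0]},{"jaw":-0.48,"xyz":[0,0,1.5],"angular":[0,0,0]}]'
```

```text
clock: 8.0
eef_pos: [588.7, -37.4, 87.7]
tool_rot: [3.141, -0.001, 0.401]
force: [-5.6, 0.4, 24.0]
width: 22.3
gripper_force: 11.8
```

```bash
python3 -m creep '[{"jaw":-0.48,"xyz":[0,0,-40],"angular":[0,0,0]},{"jaw":-0.48,"xyz":[0,0,-70],"angular":[0,0,0]},{"jaw":-0.06,"xyz":[-210,216,-70],"angular":[0,0,0]},{"jaw":-0.06,"xyz":[-210,216,-70],"angular":[0,0,0]},{"jaw":-0.06,"xyz":[-210,216,-70],"angular":[0,0,0]},{"jaw":-0.06,"xyz":[-210,216,-70],"angular":[0,0,0]},{"jaw":-0.06,"xyz":[-210,216,-50],"angular":[0,0,0]},{"jaw":-0.06,"xyz":[-210,216,-30],"angular":[0,0,0]},{"jaw":-0.06,"xyz":[-210,216,-20],"angular":[0,0,0]},{"jaw":-0.06,"xyz":[-210,216,-20],"angular":[0,0,0]},{"jaw":-0.06,"xyz":[-210,216,-20],"angular":[0,0,0]}]'; python3 w.py w4; python3 - <<'E'
from h import *
np.set_printoptions(precision=1,suppress=True)
d=np.load('d.npy')
for r in silhouettes('wrist','clip')+silhouettes('wrist','clip_grip'): 
    p=pts('wrist',d,r['pixels']);print(r['score'],r['xy'],r['pixels'].sum(),np.median(p,0),p.min(0),p.max(0))
E
```

```text
clock: 9.38
eef_pos: [480.4, -317.5, 105.5]
tool_rot: [3.141, -0.001, 0.403]
force: [0.8, -0.0, 0.3]
width: 40.5
gripper_force: 0.0
9.375 [ 480.39 -317.49  105.46] [ 3.14 -0.    0.4 ] 40.4616135359615 [ 0.81 -0.03  0.33] [ 0.55  0.66 -0.02  1.83  0.02  0.65 -0.65]
0.92 [94.5, 173.5] 1175 [ 442.8 -198.4    8.3] [ 420.8 -210.2   -1.3] [ 470.1 -177.6   12. ]
0.84 [258.7, 189.1] 1139 [ 480.1 -318.4    8.5] [ 459.  -345.    -1.6] [ 505.  -300.    11.7]
0.67 [158.5, 255.8] 165 [ 395.1 -271.1    3.3] [ 383.6 -277.6   -0.9] [ 410.3 -259.3    7.3]
0.78 [94.2, 173.8] 1175 [ 442.9 -198.4    8.4] [ 420.8 -210.2   -1.3] [ 470.1 -176.9   12. ]
0.71 [261.1, 189.5] 1030 [ 479.8 -318.2    8.9] [ 460.4 -343.9   -1.4] [ 505.  -300.3   11.7]
0.52 [162.4, 253.4] 201 [ 394.2 -269.     3.2] [ 383.6 -277.6   -1.4] [ 410.4 -259.1    6.6]
```

View pics/w4.png

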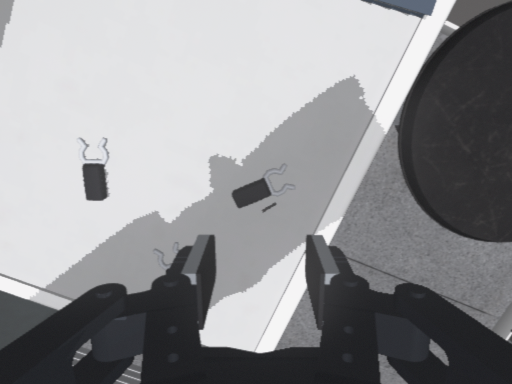

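```bash
python3 - <<'E'
from h import *
from scipy.spatial.transform import Rotation as R
np.set_printoptions(precision=2,suppress=True)
d=np.load('d.npy'); im=cv2.imread('pics/w4.png').astype(int); g=im.sum(2)
s=ctrl.read_state(); M=R.from_euler('xyz',s['tool_rot']).as_matrix()
def region(r0,r1,c0,c1,thr,name,zmin=-9):
    m=np.zeros(g.shape,bool); m[r0:r1,c0:c1]=g[r0:r1,c0:c1]<thr
    p=pts('wrist',d,m); p=p[p[:,2]>zmin]; r=cv2.minAreaRect(p[:,:2].astype(np.float32))
    print(name,len(p),r,np.percentile(p[:,2],[5,50,95])); return p
p=region(172,214,228,272,150,'grip',7)
c=np.array(cv2.minAreaRect(p[:,:2].astype(np.float32))[0])
q=region(200,215,260,280,240,'dash'); print(im[208,269],im[212,280],im[193,250])
# wire
sil=[r for r in silhouettes('wrist','clip') if abs(r['xy'][0]-260)<15][0]['pixels']
m=sil.copy(); m[g<150]=False
w=pts('wrist',d,m); w=w[w[:,2]>1.5]; print('wire',w.mean(0)); ax=w.mean(0)[:2]-c; print('axis from wire',np.degrees(np.arctan2(ax[1],ax[0])),np.linalg.norm(ax))
_,_,vt=np.linalg.svd(p[:,:2]-p[:,:2].mean(0),full_matrices=False); print('pca',np.degrees(np.arctan2(vt[0,1],vt[0,0])))
u=(q[:,:2]-c); a=ax/np.linalg.norm(ax); print('dash along/lat',(u@a).min(),(u@a).max(),(u@[-a[1],a[0]]).min(),(u@[-a[1],a[0]]).max())
print('tool x,y',M[:,0],M[:,1],s['eef_pos'])
E
```

```text
Traceback (most recent call last):
IndexError: index -1 is out of bounds for axis 0 with size 0
```

```bash
cat > g.py <<'E'
from h import *
from scipy.spatial.transform import Rotation as R
np.set_printoptions(precision=2,suppress=True)
d=np.load('d.npy'); im=cv2.imread('pics/w4.png').astype(int); g=im.sum(2)
print(g[193,250],g[208,269],g[212,285],g[180,240],d[193,250])
s=ctrl.read_state(); M=R.from_euler('xyz',s['tool_rot']).as_matrix()
def region(r0,r1,c0,c1,thr,name,zmin=-9):
    m=np.zeros(g.shape,bool); m[r0:r1,c0:c1]=g[r0:r1,c0:c1]<thr
    p=pts('wrist',d,m); p=p[p[:,2]>zmin]; r=cv2.minAreaRect(p[:,:2].astype(np.float32))
    print(name,len(p),r,np.percentile(p[:,2],[5,50,95])); return p
p=region(172,214,228,272,200,'grip',7.5)
c=np.array(cv2.minAreaRect(p[:,:2].astype(np.float32))[0])
q=region(200,215,260,280,240,'dash')
sil=[r for r in silhouettes('wrist','clip') if abs(r['xy'][0]-260)<15][0]['pixels']
m=sil.copy(); m[g<200]=False
w=pts('wrist',d,m); w=w[w[:,2]>1.5]; print('wire',w.mean(0)); ax=w.mean(0)[:2]-c; print('axis from wire',np.degrees(np.arctan2(ax[1],ax[0])),np.linalg.norm(ax))
_,_,vt=np.linalg.svd(p[:,:2]-p[:,:2].mean(0),full_matrices=False); print('pca',np.degrees(np.arctan2(vt[0,1],vt[0,0])))
u=(q[:,:2]-c); a=ax/np.linalg.norm(ax); print('dash along/lat',(u@a).min(),(u@a).max(),(u@[-a[1],a[0]]).min(),(u@[-a[1],a[0]]).max())
print('tool x,y',M[:,0],M[:,1],s['eef_pos'])
E
python3 g.py
```

```text
188 264 475 473 265.22632
grip 576 ((474.5235595703125, -313.5618591308594), (13.49330997467041, 27.01665496826172), 45.6441535949707) [ 8.34  9.71 10.82]
dash 12 ((467.865478515625, -331.782958984375), (0.8546292781829834, 9.391075134277344), 53.068817138671875) [0.63 1.57 2.03]
wire [ 486.94 -326.14    4.17]
axis from wire -45.37326969047895 17.67140317222361
pca 136.04507651488527
dash along/lat 3.6773688046439683 12.923803637543664 -18.43876731344907 -16.531369277907196
tool x,y [0.92 0.39 0.  ] [ 0.39 -0.92  0.  ] [ 480.14 -317.96  105.66]
```

```bash
python3 -m creep '[{"jaw":-0.29,"xyz":[-3.7,-6,10],"angular":[0,0,0.17]},{"jaw":-0.29,"xyz":[-3.7,-6,20],"angular":[0,0,0.34]},{"jaw":-0.29,"xyz":[-3.7,-6,30],"angular":[0,0,0.51]},{"jaw":-0.29,"xyz":[-3.7,-6,40],"angular":[0,0,0.68]},{"jaw":-0.29,"xyz":[-3.7,-6,50],"angular":[0,0,0.85]},{"jaw":-0.29,"xyz":[-3.7,-6,60],"angular":[0,0,1.02]},{"jaw":-0.29,"xyz":[-3.7,-6,70],"angular":[0,0,1.183]},{"jaw":-0.29,"xyz":[-3.7,-6,70],"angular":[0,0,1.183]},{"jaw":-0.29,"xyz":[-3.7,-6,70],"angular":[0,0,1.183]}]'; python3 w.py w5; python3 - <<'E'
from h import *
from scipy.spatial.transform import Rotation as R
np.set_printoptions(precision=2,suppress=True)
d=np.load('d.npy'); g=cv2.imread('pics/w5.png').astype(int).sum(2)
s=ctrl.read_state(); M=R.from_euler('xyz',s['tool_rot']).as_matrix()
p=(pts('wrist',d,g<260)); k=p[(np.linalg.norm(p[:,:2]-[474.5,-313.6],axis=1)<25)&(p[:,2]>7)&(p[:,2]<14)]
r=cv2.minAreaRect(k[:,:2].astype(np.float32)); print(len(k),r, (np.r_[r[0],0]-s['eef_pos'])@M)
q=(pts('wrist',d)-s['eef_pos'])@M
for sg in(1,-1):
    f=q[(q[:,2]<-22)&(q[:,2]>-45)&(q[:,1]*sg>0)&(abs(q[:,1])<40)]; print(sg,f.min(0),f.max(0),f[:,2].max())
E
```

```text
clock: 10.7
eef_pos: [474.0, -314.2, 35.4]
tool_rot: [-3.141, -0.001, -0.779]
force: [0.7, -0.1, 0.2]
width: 30.4
gripper_force: 0.0
10.7 [ 474.01 -314.18   35.38] [-3.14 -0.   -0.78] 30.361038028580282 [ 0.7  -0.06  0.18] [ 0.37  0.79  0.27  1.89 -0.39  0.52 -1.45]
1090 ((474.4384460449219, -313.3840026855469), (13.88073444366455, 28.261281967163086), 45.86685562133789) [-0.43 -0.9  35.51]
1 [-10.61  14.35 -44.98] [ 12.81  28.17 -22.03] -22.03205583596314
-1 [-10.42 -29.55 -44.97] [ 12.61 -15.59 -22.02] -22.02170932918212
```

View pics/w5.png

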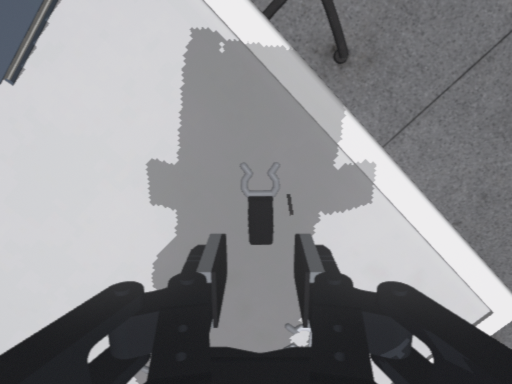

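```bash
python3 -m creep '[{"jaw":-0.29,"xyz":[-1.5,-0.3,20],"angular":[0,0,0]},{"jaw":-0.29,"xyz":[-1.5,-0.3,40],"angular":[0,0,0]},{"jaw":-0.29,"xyz":[-1.5,-0.3,46],"angular":[0,0,0]},{"jaw":-0.29,"xyz":[-1.5,-0.3,49],"angular":[0,0,0]},{"jaw":-0.29,"xyz":[-1.5,-0.3,49.5],"angular":[0,0,0]},{"jaw":-0.29,"xyz":[-1.5,-0.3,49.5],"angular":[0,0,0]}]'; python3 w.py w6;  python3 - <<'E'
from h import *
from scipy.spatial.transform import Rotation as R
np.set_printoptions(precision=2,suppress=True)
d=np.load('d.npy'); s=ctrl.read_state(); M=R.from_euler('xyz',s['tool_rot']).as_matrix()
p=pts('wrist',d); q=(p-s['eef_pos'])@M
for sg in(1,-1):
    for lo in range(-30,-14,2):
        f=q[(q[:,2]>lo)&(q[:,2]<lo+2)&(q[:,1]*sg>9)&(abs(q[:,1])<32)&(abs(q[:,0])<14)]; print(sg,lo,len(f),f[:,0].mean() if len(f) else '')
E
```

```text
clock: 11.5
eef_pos: [473.1, -313.1, -14.0]
tool_rot: [-3.141, -0.001, -0.782]
force: [-0.7, -0.6, 0.2]
width: 30.1
gripper_force: 0.0
11.5 [ 473.14 -313.12  -14.02] [-3.14 -0.   -0.78] 30.142324283475652 [-0.67 -0.56  0.19] [ 0.4   0.87  0.22  1.9  -0.42  0.42 -1.42]
1 -30 80 7.67283667782535
1 -28 88 7.081348344921168
1 -26 69 8.3637197515983
1 -24 62 6.322287465013392
1 -22 40 6.374324316934567
1 -20 22 1.3255507141520015
1 -18 16 1.8561852590099361
1 -16 425 5.44837341934003
-1 -30 91 7.5594629965684375
-1 -28 81 6.755129088746908
-1 -26 67 8.323006442718102
-1 -24 70 6.350049301122901
-1 -22 33 6.569319361916568
-1 -20 27 1.1497828647524408
-1 -18 9 -0.9254167248399726
-1 -16 439 3.854831833974883
```

```bash
python3 -m creep '[{"jaw":-0.29,"xyz":[0,0,1.5],"angular":[0,0,0]},{"jaw":-0.29,"xyz":[0,0,1.5],"angular":[0,0,0]},{"jaw":-0.8,"xyz":[0,0,1.5],"angular":[0,0,0]},{"jaw":-0.8,"xyz":[0,0,1.5],"angular":[0,0,0]},{"jaw":-0.8,"xyz":[0,0,1.5],"angular":[0,0,0]},{"jaw":-0.8,"xyz":[0,0,1.5],"angular":[0,0,0]}]'
```

```text
clock: 12.3
eef_pos: [472.9, -313.0, -15.7]
tool_rot: [-3.141, -0.0, -0.782]
force: [-0.9, 0.3, 5.2]
width: 11.9
gripper_force: 61.6
```

```bash
python3 -m creep '[{"jaw":-0.8,"xyz":[0,0,-2],"angular":[0,0,0]},{"jaw":-0.8,"xyz":[0,0,-30],"angular":[0,0,0]},{"jaw":-0.8,"xyz":[0,0,-80],"angular":[0,0,0]},{"jaw":-0.8,"xyz":[0,0,-130],"angular":[0,0,0]},{"jaw":-0.8,"xyz":[0,0,-150],"angular":[0,0,0]},{"jaw":-0.8,"xyz":[0,0,-150],"angular":[0,0,0]}]'; python3 w.py w7
```

```text
clock: 13.05
eef_pos: [473.7, -313.4, 135.2]
tool_rot: [-3.141, -0.003, -0.782]
force: [-0.2, -0.5, -0.8]
width: 11.9
gripper_force: 60.5
13.05 [ 473.73 -313.36  135.22] [-3.14 -0.   -0.78] 11.88617818231724 [-0.18 -0.48 -0.8 ] [ 0.3   0.64  0.36  1.84 -0.33  0.72 -1.51]
```

View pics/w7.png

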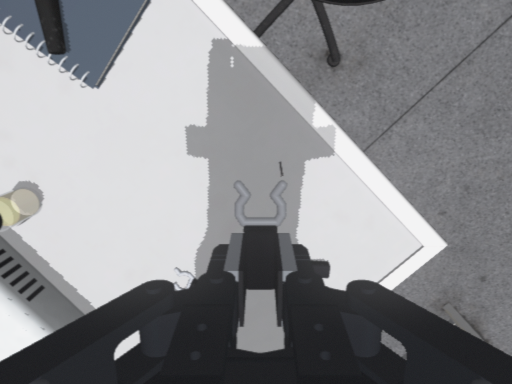

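```bash
cat > c.py <<'E'
from h import *
from scipy.spatial.transform import Rotation as R
np.set_printoptions(precision=2,suppress=True)
d=np.load('d.npy'); s=ctrl.read_state(); M=R.from_euler('xyz',s['tool_rot']).as_matrix()
q=(pts('wrist',d)-s['eef_pos'])@M
w=q[(abs(q[:,1])<15)&(q[:,2]<-10)&(q[:,2]>-32)&(q[:,0]>10)&(q[:,0]<55)]
for lo in range(10,50,3):
    k=w[(w[:,0]>=lo)&(w[:,0]<lo+3)]
    if len(k): print(lo,len(k),'y',k[:,1].min(),k[:,1].max(),'z',np.percentile(k[:,2],[5,50,95]))
E
python3 c.py
```

```text
10 563 y -13.264409199617788 12.000083839603997 z [-31.25 -25.63 -20.82]
13 404 y -9.121835774457233 8.792887530419508 z [-25.55 -22.59 -18.71]
16 320 y -11.66710170534721 9.973686929203915 z [-20.16 -18.89 -17.06]
19 130 y -11.648062839949066 10.411784979674295 z [-19.87 -19.08 -17.67]
22 129 y -11.628869464485781 10.354690321536227 z [-20.26 -18.96 -17.42]
25 153 y -11.092756143229145 9.80203574678363 z [-19.91 -19.04 -17.67]
28 159 y -11.0342680824071 9.266123617832285 z [-19.92 -18.93 -17.81]
31 149 y -11.822418783240888 10.095845560413661 z [-20.01 -18.81 -17.76]
34 34 y -11.386178082333169 10.064684955900633 z [-20.01 -18.22 -17.39]
```

```bash
python3 -m creep '[{"jaw":-0.8,"xyz":[-177,-276,-10],"angular":[0,0,0]},{"jaw":-0.8,"xyz":[-177,-276,-10],"angular":[0,0,0]},{"jaw":-0.8,"xyz":[-177,-276,-10],"angular":[0,0,0]},{"jaw":-0.8,"xyz":[-177,-276,-10],"angular":[0,0,0]},{"jaw":-0.8,"xyz":[-177,-276,-10],"angular":[0,0,0]},{"jaw":-0.8,"xyz":[-177,-276,-10],"angular":[0,0,0]},{"jaw":-0.8,"xyz":[-177,-276,-10],"angular":[0,0,0]},{"jaw":-0.8,"xyz":[-177,-276,10],"angular":[0,0,0]},{"jaw":-0.8,"xyz":[-177,-276,26],"angular":[0,0,0]},{"jaw":-0.8,"xyz":[-177,-276,26],"angular":[0,0,0]},{"jaw":-0.8,"xyz":[-177,-276,26],"angular":[0,0,0]}]'; python3 w.py w8; python3 c.py;  python3 - <<'E'
from h import *
from scipy.spatial.transform import Rotation as R
np.set_printoptions(precision=2,suppress=True)
s=ctrl.read_state(); M=R.from_euler('xyz',s['tool_rot']).as_matrix()
p=pts('wrist',np.load('d.npy'))
p=p[np.hypot(p[:,0]-588.4,p[:,1]+37.5)<24]
for lo in range(90,145,2):
    k=p[(p[:,2]>=lo)&(p[:,2]<lo+2)]
    if len(k): print(lo,len(k))
for lo,hi in((99,112),(130,140)):
    k=p[(p[:,2]>lo)&(p[:,2]<hi)]
    c,r=cv2.minEnclosingCircle(k[:,:2].astype(np.float32)); print(len(k),c,r,np.median(k[:,2]),(np.r_[c,0]-s['eef_pos'])@M)
E
```

```text
clock: 14.48
eef_pos: [541.9, 6.7, 108.1]
tool_rot: [3.141, -0.0, -0.784]
force: [-0.2, -0.4, -0.1]
width: 12.4
gripper_force: 60.5
14.475 [541.88   6.66 108.06] [ 3.14 -0.   -0.78] 12.406638679398704 [-0.21 -0.42 -0.14] [-0.31  0.66  0.38  1.93 -0.39  0.63 -2.03]
10 566 y -13.291597321941987 11.973896283194602 z [-31.3  -25.56 -20.94]
13 407 y -9.578030074458363 8.21774033248477 z [-25.69 -22.62 -18.69]
16 313 y -11.2785434601949 9.992138651308135 z [-20.08 -19.03 -17.07]
19 131 y -11.655216691158232 10.352647610116849 z [-20.1  -19.03 -17.74]
22 127 y -11.65174923270638 10.306506203780819 z [-19.97 -19.02 -17.5 ]
25 161 y -11.184804924785839 9.871063178039273 z [-20.1  -19.1  -17.98]
28 150 y -10.558815689858305 9.305283597124433 z [-20.25 -18.92 -17.8 ]
31 155 y -11.933996095275825 10.580736987967509 z [-20.18 -19.01 -17.24]
34 33 y -11.295720610942993 9.697196816136946 z [-19.98 -18.39 -17.18]
98 1
100 12
102 1466
104 1650
106 8
128 11
130 262
132 584
134 453
3137 (588.4354858398438, -37.21318817138672) 17.26091194152832 104.04787570730008 [ 63.92  -1.35 108.38]
1299 (588.4002685546875, -37.35919952392578) 7.88252067565918 133.59090125497428 [ 64.    -1.22 108.38]
```

View pics/w8.png

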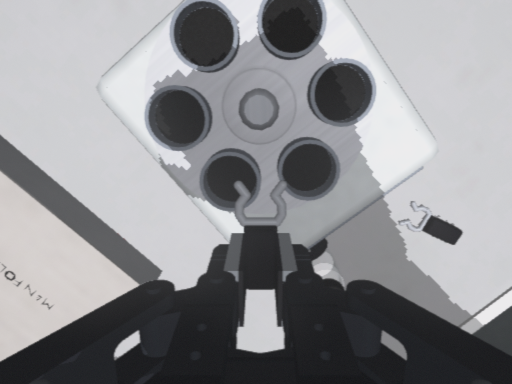

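```bash
python3 -m creep '[{"jaw":-0.8,"xyz":[21.5,-0.7,0],"angular":[0,0,0]},{"jaw":-0.8,"xyz":[21.5,-0.7,5],"angular":[0,0,0]},{"jaw":-0.8,"xyz":[21.5,-0.7,10],"angular":[0,0,0]},{"jaw":-0.8,"xyz":[21.5,-0.7,14],"angular":[0,0,0]},{"jaw":-0.8,"xyz":[21.5,-0.7,15],"angular":[0,0,0]},{"jaw":-0.8,"xyz":[21.5,-0.7,15],"angular":[0,0,0]},{"jaw":-0.8,"xyz":[21.5,-0.7,15],"angular":[0,0,0]}]'; python3 -m creep '[{"jaw":-0.8,"xyz":[0,0,1],"angular":[0,0,0]},{"jaw":-0.8,"xyz":[0,0,1],"angular":[0,0,0]},{"jaw":-0.8,"xyz":[0,0,1],"angular":[0,0,0]}]'; python3 -m creep '[{"jaw":-0.8,"xyz":[0,0,1],"angular":[0,0,0]},{"jaw":-0.8,"xyz":[0,0,1],"angular":[0,0,0]},{"jaw":-0.8,"xyz":[0,0,1],"angular":[0,0,0]}]'
```

```text
clock: 15.4
eef_pos: [557.6, -6.9, 93.1]
tool_rot: [-3.141, -0.0, -0.782]
force: [0.2, 0.3, -0.2]
width: 11.7
gripper_force: 60.5
clock: 15.78
eef_pos: [557.5, -7.0, 91.9]
tool_rot: [-3.142, -0.0, -0.782]
force: [-0.6, -0.3, -0.3]
width: 11.8
gripper_force: 60.5
clock: 16.15
eef_pos: [557.5, -7.0, 90.9]
tool_rot: [3.142, 0.0, -0.782]
force: [0.3, 0.4, 0.3]
width: 12.0
gripper_force: 60.5
```

```bash
python3 -m creep '[{"jaw":-0.8,"xyz":[0,0,0.7],"angular":[0,0,0]},{"jaw":-0.8,"xyz":[0,0,0.7],"angular":[0,0,0]}]'; python3 -m creep '[{"jaw":-0.8,"xyz":[0,0,0.7],"angular":[0,0,0]},{"jaw":-0.8,"xyz":[0,0,0.7],"angular":[0,0,0]}]'; python3 -m creep '[{"jaw":-0.8,"xyz":[0,0,0.5],"angular":[0,0,0]},{"jaw":-0.8,"xyz":[0,0,0.5],"angular":[0,0,0]}]'; python3 -m creep '[{"jaw":-0.8,"xyz":[0,0,0.5],"angular":[0,0,0]},{"jaw":-0.8,"xyz":[0,0,0.5],"angular":[0,0,0]}]'
```

```text
clock: 16.4
eef_pos: [557.5, -7.0, 90.2]
tool_rot: [3.142, 0.0, -0.782]
force: [1.0, 0.5, -1.3]
width: 12.0
gripper_force: 60.5
clock: 16.65
eef_pos: [557.5, -6.9, 89.5]
tool_rot: [3.142, 0.0, -0.782]
force: [0.7, -0.2, -0.3]
width: 12.0
gripper_force: 60.5
clock: 16.9
eef_pos: [557.5, -7.0, 89.0]
tool_rot: [3.142, 0.0, -0.782]
force: [0.6, -0.3, -0.3]
width: 11.8
gripper_force: 60.5
clock: 17.15
eef_pos: [557.5, -7.0, 88.5]
tool_rot: [-3.142, 0.0, -0.782]
force: [0.6, 0.3, 0.4]
width: 11.7
gripper_force: 60.5
```

```bash
python3 -m creep '[{"jaw":-0.8,"xyz":[0,0,0.5],"angular":[0,0,0]},{"jaw":-0.8,"xyz":[0,0,0.5],"angular":[0,0,0]}]'; python3 -m creep '[{"jaw":-0.8,"xyz":[0,0,0.5],"angular":[0,0,0]},{"jaw":-0.8,"xyz":[0,0,0.5],"angular":[0,0,0]}]'
```

```text
clock: 17.4
eef_pos: [557.5, -7.0, 88.2]
tool_rot: [-3.141, -0.0, -0.782]
force: [-0.3, 0.3, 1.1]
width: 11.7
gripper_force: 60.8
clock: 17.65
eef_pos: [557.6, -6.9, 87.9]
tool_rot: [-3.141, -0.0, -0.782]
force: [-1.5, 1.4, 6.1]
width: 11.6
gripper_force: 61.2
```

```bash
python3 -m creep '[{"jaw":-0.8,"xyz":[0,0,0.4],"angular":[0,0,0]},{"jaw":-0.8,"xyz":[0,0,0.4],"angular":[0,0,0]}]'
```

```text
clock: 17.9
eef_pos: [557.6, -6.9, 87.7]
tool_rot: [-3.141, -0.0, -0.782]
force: [-1.7, 1.1, 6.5]
width: 11.8
gripper_force: 61.5
```

```bash
python3 -m creep '[{"jaw":-0.8,"xyz":[0,0,-1],"angular":[0,0,0]},{"jaw":-0.8,"xyz":[0,0,-1],"angular":[0,0,0]},{"jaw":-0.8,"xyz":[1.5,0,-1],"angular":[0,0,0]},{"jaw":-0.8,"xyz":[3,0,-1],"angular":[0,0,0]},{"jaw":-0.8,"xyz":[3,0,-1],"angular":[0,0,0]}]'; python3 -m creep '[{"jaw":-0.8,"xyz":[1,0,0],"angular":[0,0,0]},{"jaw":-0.8,"xyz":[1,0,0],"angular":[0,0,0]}]'
```

```text
clock: 18.52
eef_pos: [559.9, -9.2, 88.1]
tool_rot: [-3.141, -0.0, -0.782]
force: [-0.3, 0.9, 3.0]
width: 12.3
gripper_force: 60.9
clock: 18.77
eef_pos: [560.4, -9.9, 88.1]
tool_rot: [-3.141, -0.0, -0.782]
force: [-0.4, 1.1, 1.7]
width: 11.9
gripper_force: 60.9
```

```bash
python3 -m creep '[{"jaw":-0.8,"xyz":[1,0,0],"angular":[0,0,0]},{"jaw":-0.8,"xyz":[2,0,0],"angular":[0,0,0]},{"jaw":-0.8,"xyz":[2,0,0],"angular":[0,0,0]}]'; python3 -m creep '[{"jaw":-0.8,"xyz":[1,0,0],"angular":[0,0,0]},{"jaw":-0.8,"xyz":[1,0,0],"angular":[0,0,0]}]';python3 -m creep '[{"jaw":-0.8,"xyz":[1,0,0],"angular":[0,0,0]},{"jaw":-0.8,"xyz":[1,0,0],"angular":[0,0,0]}]'
```

```text
clock: 19.15
eef_pos: [561.9, -11.4, 88.2]
tool_rot: [-3.141, -0.0, -0.782]
force: [-1.2, 0.7, 2.4]
width: 12.2
gripper_force: 60.9
clock: 19.4
eef_pos: [562.6, -12.0, 88.2]
tool_rot: [-3.141, -0.0, -0.782]
force: [-0.5, 1.0, 2.8]
width: 12.2
gripper_force: 61.0
clock: 19.65
eef_pos: [563.3, -12.7, 88.1]
tool_rot: [-3.142, -0.0, -0.782]
force: [-0.3, 0.5, 3.4]
width: 11.6
gripper_force: 61.0
```

```bash
python3 -m creep '[{"jaw":-0.8,"xyz":[1,0,0],"angular":[0,0,0]},{"jaw":-0.8,"xyz":[2,0,0],"angular":[0,0,0]},{"jaw":-0.8,"xyz":[2,0,0],"angular":[0,0,0]}]'; python3 -m creep '[{"jaw":-0.8,"xyz":[1,0,0],"angular":[0,0,0]},{"jaw":-0.8,"xyz":[1,0,0],"angular":[0,0,0]}]';python3 -m creep '[{"jaw":-0.8,"xyz":[1,0,0],"angular":[0,0,0]},{"jaw":-0.8,"xyz":[1,0,0],"angular":[0,0,0]}]'
```

```text
clock: 20.02
eef_pos: [564.5, -14.0, 88.1]
tool_rot: [3.142, 0.0, -0.782]
force: [-0.8, 1.1, 3.0]
width: 12.0
gripper_force: 61.1
clock: 20.27
eef_pos: [564.7, -14.4, 88.1]
tool_rot: [3.141, 0.001, -0.782]
force: [-3.0, 0.8, 5.9]
width: 11.8
gripper_force: 61.2
clock: 20.52
eef_pos: [564.8, -14.8, 88.1]
tool_rot: [3.141, 0.003, -0.782]
force: [-3.6, 3.6, 6.0]
width: 12.0
gripper_force: 61.4
```

```bash
python3 -m creep '[{"jaw":-0.8,"xyz":[1,0,0],"angular":[0,0,0]},{"jaw":-0.8,"xyz":[1,0,0],"angular":[0,0,0]}]'; python3 - <<'E'
from h import *
print(ctrl.read_state()['force'])
E
```

```text
clock: 20.78
eef_pos: [565.0, -15.2, 88.1]
tool_rot: [3.14, 0.004, -0.782]
force: [-4.9, 3.0, 7.1]
width: 12.1
gripper_force: 61.5
[-4.88213839  2.98578966  7.08672865]
```

```bash
python3 -m creep '[{"jaw":-0.8,"xyz":[0.7,0,-0.3],"angular":[0,0,0]},{"jaw":-0.8,"xyz":[0.7,0,-0.3],"angular":[0,0,0]}]';python3 -m creep '[{"jaw":-0.8,"xyz":[0.8,0,0],"angular":[0,0,0]},{"jaw":-0.8,"xyz":[0.8,0,0],"angular":[0,0,0]}]'
```

```text
clock: 21.02
eef_pos: [565.2, -15.5, 88.2]
tool_rot: [3.14, 0.004, -0.782]
force: [-4.6, 3.3, 6.2]
width: 12.0
gripper_force: 61.4
clock: 21.28
eef_pos: [565.4, -15.7, 88.2]
tool_rot: [3.14, 0.005, -0.782]
force: [-5.8, 4.8, 8.0]
width: 12.3
gripper_force: 61.5
```

```bash
python3 -m creep '[{"jaw":-0.8,"xyz":[0.8,0,0],"angular":[0,0,0]},{"jaw":-0.8,"xyz":[0.8,0,0],"angular":[0,0,0]}]'
```

```text
clock: 21.52
eef_pos: [566.0, -16.3, 88.2]
tool_rot: [3.14, 0.005, -0.782]
force: [-5.7, 4.4, 7.5]
width: 11.8
gripper_force: 61.5
```

```bash
python3 -m creep '[{"jaw":-0.8,"xyz":[0.8,0,-0.2],"angular":[0,0,0]},{"jaw":-0.8,"xyz":[0.8,0,-0.2],"angular":[0,0,0]}]'; python3 -m creep '[{"jaw":-0.8,"xyz":[0.8,0,0],"angular":[0,0,0]},{"jaw":-0.8,"xyz":[0.8,0,0],"angular":[0,0,0]}]'
```

```text
clock: 21.78
eef_pos: [567.4, -17.6, 88.3]
tool_rot: [3.14, 0.003, -0.782]
force: [-3.9, 2.1, 3.8]
width: 11.9
gripper_force: 61.0
clock: 22.02
eef_pos: [570.6, -20.7, 88.6]
tool_rot: [3.142, -0.003, -0.783]
force: [0.2, -2.4, -0.5]
width: 11.9
gripper_force: 60.6
```

```bash
python3 -m creep '[{"jaw":-0.8,"xyz":[0.8,0,0],"angular":[0,0,0]},{"jaw":-0.8,"xyz":[0.8,0,0],"angular":[0,0,0]}]'
```

```text
clock: 22.28
eef_pos: [570.5, -20.5, 88.6]
tool_rot: [3.141, -0.001, -0.783]
force: [0.5, -4.2, -0.8]
width: 11.7
gripper_force: 60.6
```

```bash
python3 -m creep '[{"jaw":-0.8,"xyz":[1.2,0,0],"angular":[0,0,0]},{"jaw":-0.8,"xyz":[1.2,0,0],"angular":[0,0,0]}]'; python3 -m creep '[{"jaw":-0.8,"xyz":[1,0,0],"angular":[0,0,0]},{"jaw":-0.8,"xyz":[1,0,0],"angular":[0,0,0]}]'
```

```text
clock: 22.52
eef_pos: [570.9, -20.6, 88.5]
tool_rot: [3.141, -0.0, -0.782]
force: [-0.6, -3.7, -0.9]
width: 12.1
gripper_force: 60.5
clock: 22.78
eef_pos: [571.7, -20.9, 88.6]
tool_rot: [-3.142, 0.0, -0.782]
force: [-2.0, -2.2, -0.3]
width: 11.9
gripper_force: 60.5
```

```bash
python3 -m creep '[{"jaw":-0.8,"xyz":[0.8,0.3,0],"angular":[0,0,0]},{"jaw":-0.8,"xyz":[0.8,0.3,0],"angular":[0,0,0]}]'; python3 -m creep '[{"jaw":-0.8,"xyz":[0.6,0,0],"angular":[0,0,0]},{"jaw":-0.8,"xyz":[0.6,0,0],"angular":[0,0,0]}]'
```

```text
clock: 23.02
eef_pos: [571.7, -21.1, 88.6]
tool_rot: [-3.141, 0.001, -0.782]
force: [-1.8, -0.1, 0.8]
width: 12.0
gripper_force: 60.6
clock: 23.28
eef_pos: [571.8, -21.2, 88.5]
tool_rot: [-3.142, 0.002, -0.782]
force: [-3.3, 2.1, 1.4]
width: 12.3
gripper_force: 60.7
```

```bash
python3 -m creep '[{"jaw":-0.8,"xyz":[0.6,0,0],"angular":[0,0,0]},{"jaw":-0.8,"xyz":[0.6,0,0],"angular":[0,0,0]}]'
```

```text
clock: 23.52
eef_pos: [572.0, -21.3, 88.5]
tool_rot: [3.142, 0.003, -0.781]
force: [-3.8, 3.7, 1.4]
width: 12.1
gripper_force: 60.8
```

```bash
python3 -m creep '[{"jaw":-0.8,"xyz":[1,0,0],"angular":[0,0,0]},{"jaw":-0.8,"xyz":[1,0,0],"angular":[0,0,0]}]'
```

```text
clock: 23.78
eef_pos: [571.9, -21.3, 88.4]
tool_rot: [3.141, 0.004, -0.781]
force: [-5.0, 4.6, 2.7]
width: 12.1
gripper_force: 61.1
```

```bash
python3 -m creep '[{"jaw":-0.8,"xyz":[-1.7,0,0],"angular":[0,0,0]},{"jaw":-0.8,"xyz":[-1.7,0,0],"angular":[0,0,0]},{"jaw":-0.2,"xyz":[-1.7,0,0],"angular":[0,0,0]},{"jaw":-0.2,"xyz":[-1.7,0,0],"angular":[0,0,0]},{"jaw":-0.2,"xyz":[-1.7,0,0],"angular":[0,0,0]},{"jaw":-0.2,"xyz":[-1.7,0,-10],"angular":[0,0,0]},{"jaw":-0.2,"xyz":[-1.7,0,-40],"angular":[0,0,0]},{"jaw":-0.2,"xyz":[-31,0,-70],"angular":[0,0,0]},{"jaw":-0.2,"xyz":[-31,0,-70],"angular":[0,0,0]},{"jaw":-0.2,"xyz":[-31,0,-70],"angular":[0,0,0]}]'; python3 w.py w9
python3 - <<'E'
from h import *
np.set_printoptions(precision=1,suppress=True)
im=cv2.imread('pics/w9.png'); u,v=map(int,proj('wrist',[580,-29,105])); print(u,v)
u=min(max(u,100),412);v=min(max(v,80),304); cv2.imwrite('pics/w9c.png',cv2.resize(im[v-80:v+80,u-100:u+100],None,fx=4,fy=4)[:600])
p=pts('wrist',np.load('d.npy')); r=np.hypot(p[:,0]-588.4,p[:,1]+37.3); k=p[(r<17)&(r>9)]; print(np.histogram(k[:,2],np.arange(95,120,1.)))
im,d=viewer.get_image('top')
for x in silhouettes('top','vial_0')[:2]: print(x['xy'],x['score'])
E
```

```text
clock: 25.02
eef_pos: [552.0, -1.7, 158.9]
tool_rot: [-3.141, -0.001, -0.782]
force: [0.0, -1.0, 0.6]
width: 33.7
gripper_force: 0.0
25.025 [551.97  -1.71 158.9 ] [-3.14 -0.   -0.78] 33.733265795423435 [ 0.01 -0.95  0.56] [-0.33  0.6   0.43  1.86 -0.35  0.76 -2.06]
260 146
(array([  0,   0,   0,   0,   0,   0,  35, 341, 540, 140,  22,  71, 118,
        73,  13,  13,  23,  95, 133,  31,   0,   0,   0,   0]), array([ 95.,  96.,  97.,  98.,  99., 100., 101., 102., 103., 104., 105.,
       106., 107., 108., 109., 110., 111., 112., 113., 114., 115., 116.,
       117., 118., 119.]))
[178.3, 214.2] 0.56
```

View pics/w9c.png

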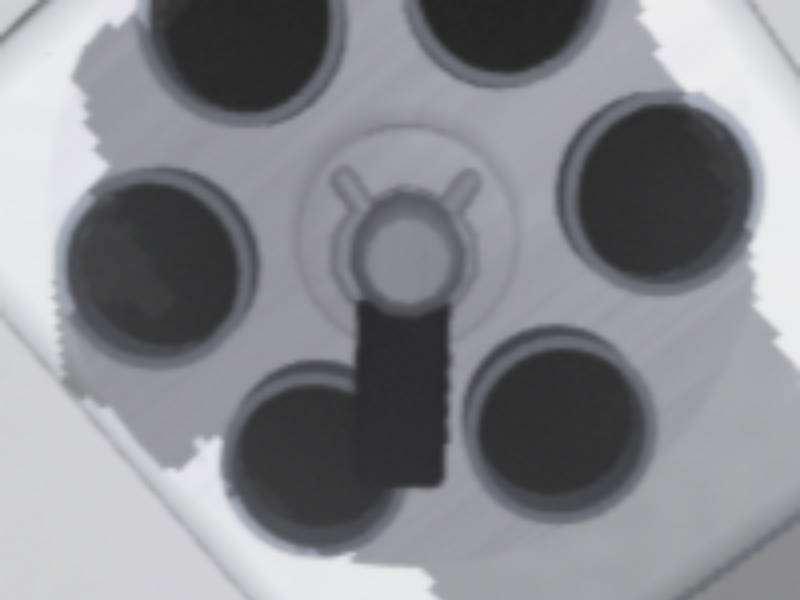

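The clip is seated: the picture shows its eye around the spindle, both tips past it and the grip level, with the carousel home and the gripper clear.

```bash
python3 -c "
from cell import ctrl
print(ctrl.finish_job())"
```

```text
the job is handed in; nothing more can be done
None
```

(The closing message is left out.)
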